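# Bed the rosette inlay with a burnisher

## Robot

A 7-joint arm with a two-finger parallel gripper is mounted at the origin on the work surface. World frame = base frame: x ahead of the robot, y to its left, z up, the work surface at z = 0. Lengths are in m, angles in rad, forces in N, time in s.
With the tool pointing down it reaches from about 0.425 to 0.95 m from the base axis. Payload 16.7 kg.
Tool frame: the origin (TCP) lies between the finger pads; the fingertips stand 8 mm ahead of it and the grasp point (between the pads) lies 11 mm behind it; z points along the fingers, y is the line along which they close (so a half turn about z gives the same grasp; the last joint's range is limited). The gripper opens to 94 mm and grips with 3 to 60 N. Pads are 16 mm wide; open, the fingers measure 119 mm over their backs; the gripper's body (75 mm by 177 mm) begins 78 mm behind the grasp point.
Start: joints at [1.089, 0.426, 0.074, 1.606, -0.034, 1.111, -0.067], TCP at [0.22, -0.638, 0.213] pointing down, gripper open.
Joint ranges: [-2.85, 2.85], [-0.5, 2.14], [-1.23, 1.37], [0.21, 2.46], [-1.02, 4.16], [0.16, 2.05], [-2.73, 2.73]. Speed limits (rad/s): [1.89, 1.89, 2.39, 2.39, 3.01, 3.01, 3.01].

## Interface

Orientations are given as a unit quaternion [x, y, z, w].
In Python, from station import arm gives the robot as it stands.
- The arm moves only by the tool nudge_tcp, called after "Emit:" as name(argument=value, ...), one argument or row to a line, values as JSON. Schema: {"type":"object","properties":{"moves":{"type":"array","items":{"type":"array","prefixItems":[{"type":"array","items":{"type":"number"},"minItems":3,"maxItems":3},{"type":"array","items":{"type":"number"},"minItems":3,"maxItems":3},{"type":"number"}],"minItems":3,"maxItems":3},"minItems":1,"maxItems":20},"only":{"type":"string"},"quiet":{"type":"boolean"},"lines":{"type":"string"}},"required":["moves"],"additionalProperties":false}. moves is a list of rows, 1 to 20 of them, each written [[dx, dy, dz], [rx, ry, rz], opening]: dx, dy, dz in m, then a rotation vector rx, ry, rz in rad, then the opening from 0.0 (shut) to 1.0 (fully open); each row shifts and turns the commanded pose from where the row before left it, along the tool's axes as they then stand; what a row does not reach is not made up. A row lasts 1/10 s, in which the tool goes at most 0.05 m and 0.15 rad, less where a joint would pass 70% of its speed; a pose out of reach is approached as far as the arm can. The fingers move at their own pace and stop on an object; the grip force is fixed at half the most. Time passes only in rows, so rows that do not move let the fingers close. The tool returns the time, the measured TCP pose, the force, the opening and the grip force at its end. only (a regular expression) keeps the lines of the reply that match it, lines (a string "A,B") keeps lines A to B, and quiet returns only ok. Input that does not fit is refused with a message, and nothing moves.
- arm.get_obs(): the state, without advancing time (a new reading comes with each control period).
- arm.get_image(name): name is "scene" or "top" or "wrist"; returns the picture (384x512x3 uint8, blue, green, red); there is no depth.
- arm.camera_params(name): a dict with "K" (3x3 intrinsics, pixels), "position" and "orientation" of the camera in the world. Camera axes: x right, y up, looking along -z (the intrinsics and any distortion apply to the point x, -y, -z); pixel columns grow to the right and rows downward; lengths in m; the calibration is good to about 2 mm. The wrist camera is an equidistant fisheye: a pixel r from the principal point sees the ray r / f radians off the axis. A picture is of the moment at which its call begins: read the wrist's pose just before it. camera_params takes no time and is no camera call; for the wrist camera it gives the pose at the moment of the call.
- arm.job_done(): hands the job in; it is judged then, once.
The state is a dict: "time_s": time; "joints": joint angles; "joint_velocities": joint speeds; "joint_efforts": joint torques, N m; "ee_pos": TCP position; "ee_rot": TCP orientation; "wrist_force": force on the tool from outside, world axes, zero at the start; "moment": the same for the moment, N m; "width": opening from 0.0 (shut) to 1.0 (fully open); "grasp_force": force on a finger pad.
Only numpy, scipy, OpenCV 4.12 (cv2) and the standard library are available. Lean on these libraries where they do the work, as an engineer would, in place of code of your own. Each camera call takes 0.05 s, during which the arm holds its last target. There are 200 camera calls.

## Task

Take the burnisher from its stand and, with its ball nose, press the row of inlay blocks still standing proud in the guitar soundboard down flush: start at the right-hand end as the robot sees it and run the nose slowly and gently along the curved row to the left-hand end in one pass, keeping to the blocks and not lifting the tool well clear before all are down. The board's height and slope are not known, so feel for it; do not lean hard on it or touch it with the gripper. Then hang the burnisher back upright in its stand and leave the mug, hammer and screwdriver alone.

Things in the scene. Friction and masses are not known exactly. Their poses are not given: they have to be found in the camera images.
- burnisher: Hand tool, 122 mm long, 0.2 kg: steel ball nose (28 mm dia.) on a 14 mm shaft, brass ferrule disc (50 mm dia., 60 to 66 mm above the nose's lowest point), square wooden handle 28 x 28 mm from 66 to 122 mm. It starts upright, hanging in the stand. Origin: lowest point of the nose; z runs up to the handle; x and y are normal to the handle's flats.
- grip (a point): Point on the burnisher's axis 95 mm above the nose's lowest point, a good place to grip the handle from above with the tool upright.
- stand: Fixed wooden tool stand, 120 x 110 mm foot, 66 mm high; its 90 x 90 x 14 mm top plate has one round 36 mm hole right through, in which the burnisher hangs: nose down, ferrule on the plate. Origin: on the bench under the hole's centre, z up. With the burnisher home its origin is 6 mm above the stand's origin.
- cradle: Fixed cradle, 190 mm square, carrying a pale soundboard blank 220 x 210 x 8 mm. Origin: on the bench under the blank's middle, z up. The blank has a dark sound hole in its middle and round it a dark inlay ring of 75 mm mean radius. Most of the ring is a flush dark band; on the side towards the cradle's +x (away from the robot) nine blocks of it still stand proud.
- arc_centre (a point): Centre of the ring in plan, turning with the cradle (x axis through the middle of the row). Use x and y only: the real height is NOT reported. The blank's surface at its middle is 58 to 82 mm above the cradle's origin, sloping about the cradle's x axis (so along the row) by up to 0.1 rad either way. Both differ every time; it is locked and does not give: find it by touch.
- arc_start (a point): Centre of block0 in plan, the right-hand end of the row seen from the robot (cradle -y): 75 mm from the ring's centre, -50 degrees from the cradle's x axis. z is nominal (70 mm above the cradle's origin).
- arc_middle (a point): Centre of block4 in plan, the middle of the row: 75 mm from the ring's centre along the cradle's x axis. z is nominal.
- arc_finish (a point): Centre of block8 in plan, the left-hand end of the row (cradle +y): 75 mm from the ring's centre, +50 degrees. z is nominal.
- mug: White mug, 82 mm across, 95 mm high, standing on the bench: a bystander. Origin: middle of its foot.
- hammer: Hammer lying on the bench: a bystander.
- screwdriver: Screwdriver lying on the bench: a bystander.
- block0 (a joint): How far block 0 of the inlay row is pushed down, m: 0 = standing 4 mm too high, 0.004 = fully bedded, flush with the blank. Dark wood, 12 mm wide across the row, 15.5 mm long along it, at -50 degrees on the ring. Pushing it takes a steady 3 N and it stays where it is left.
- block1 (a joint): How far block 1 of the inlay row is pushed down, m: 0 = standing 4 mm too high, 0.004 = fully bedded, flush with the blank. Dark wood, 12 mm wide across the row, 15.5 mm long along it, at -37.5 degrees on the ring. Pushing it takes a steady 3 N and it stays where it is left.
- block2 (a joint): How far block 2 of the inlay row is pushed down, m: 0 = standing 4 mm too high, 0.004 = fully bedded, flush with the blank. Dark wood, 12 mm wide across the row, 15.5 mm long along it, at -25 degrees on the ring. Pushing it takes a steady 3 N and it stays where it is left.
- block3 (a joint): How far block 3 of the inlay row is pushed down, m: 0 = standing 4 mm too high, 0.004 = fully bedded, flush with the blank. Dark wood, 12 mm wide across the row, 15.5 mm long along it, at -12.5 degrees on the ring. Pushing it takes a steady 3 N and it stays where it is left.
- block4 (a joint): How far block 4 of the inlay row is pushed down, m: 0 = standing 4 mm too high, 0.004 = fully bedded, flush with the blank. Dark wood, 12 mm wide across the row, 15.5 mm long along it, at 0 degrees on the ring. Pushing it takes a steady 3 N and it stays where it is left.
- block5 (a joint): How far block 5 of the inlay row is pushed down, m: 0 = standing 4 mm too high, 0.004 = fully bedded, flush with the blank. Dark wood, 12 mm wide across the row, 15.5 mm long along it, at 12.5 degrees on the ring. Pushing it takes a steady 3 N and it stays where it is left.
- block6 (a joint): How far block 6 of the inlay row is pushed down, m: 0 = standing 4 mm too high, 0.004 = fully bedded, flush with the blank. Dark wood, 12 mm wide across the row, 15.5 mm long along it, at 25 degrees on the ring. Pushing it takes a steady 3 N and it stays where it is left.
- block7 (a joint): How far block 7 of the inlay row is pushed down, m: 0 = standing 4 mm too high, 0.004 = fully bedded, flush with the blank. Dark wood, 12 mm wide across the row, 15.5 mm long along it, at 37.5 degrees on the ring. Pushing it takes a steady 3 N and it stays where it is left.
- block8 (a joint): How far block 8 of the inlay row is pushed down, m: 0 = standing 4 mm too high, 0.004 = fully bedded, flush with the blank. Dark wood, 12 mm wide across the row, 15.5 mm long along it, at 50 degrees on the ring. Pushing it takes a steady 3 N and it stays where it is left.

How it is judged:
By the outcome, as a careful person would: the job done as asked, in the order asked, and still so for the second after the job is handed in, with the robot touching nothing.
It also fails if it takes over 69 s, if anything falls off the work surface, if the arm or the gripper's body presses on something with over 40 N, if the wrist force passes 120 N, or if a joint passes its speed limit or range.

## Working session

There is one attempt and no reset: what is moved stays moved. The work goes in short steps, Python scripts to look and compute and a tool call to move; the robot and the scene stay as the last step left them, time stands still between calls to the robot, and variables do not carry over. Pictures are saved under pics/ and viewed, at most 10 in all, crops included, and the job is handed in when it is done.

```bash
ls; mkdir -p pics; python3 - <<'E'
from station import arm
import cv2
o=arm.get_obs();print(o)
for n in("scene","top","wrist"):
    p=arm.camera_params(n);print(n,p)
    cv2.imwrite(f"pics/{n}0.png",arm.get_image(n))
a=cv2.hconcat([cv2.imread("pics/scene0.png"),cv2.imread("pics/top0.png")])
cv2.imwrite("pics/both0.png",cv2.resize(a,(800,300)))
E
```

```text
pics
station.py
{'time_s': 0.0, 'joints': array([ 1.08949266,  0.42672588,  0.07384448,  1.60657758, -0.03407557,
        1.11077971, -0.06711671]), 'joint_velocities': array([-0.00043861, -0.00091218, -0.00074266,  0.00130343, -0.00157993,
       -0.00091709, -0.00053287]), 'joint_efforts': array([-4.13438438e-04, -9.35819435e+01,  3.66637878e+00, -4.54205668e+01,
       -4.90396167e-02,  2.00595148e-02,  1.57802888e-04]), 'ee_pos': array([ 0.21971786, -0.63780974,  0.21279249]), 'ee_rot': array([ 9.86272180e-01,  1.65126640e-01, -1.55406126e-04, -5.95885039e-04]), 'wrist_force': array([-0.56513394,  0.29999989,  0.82632468]), 'moment': array([-0.03611612,  0.07194115, -0.03222254]), 'grasp_force': 0.0, 'width': 1.0030376312668812}
scene {'K': array([[420.99262453,   0.        , 258.02943587],
       [  0.        , 420.99262453, 187.77097968],
       [  0.        ,   0.        ,   1.        ]]), 'position': array([ 1.11486271, -0.59619054,  0.75245313]), 'orientation': array([0.39419939, 0.16190923, 0.33000785, 0.84231055])}
top {'K': array([[351.15962167,   0.        , 252.23990269],
       [  0.        , 351.15962167, 197.16507927],
       [  0.        ,   0.        ,   1.        ]]), 'position': array([0.49199883, 0.00521089, 1.04721439]), 'orientation': array([-0.02413779,  0.02572874,  0.70948175, -0.70384021])}
wrist {'K': array([[297.31863964,   0.        , 258.06097612],
       [  0.        , 297.31863964, 185.35733608],
       [  0.        ,   0.        ,   1.        ]]), 'position': array([ 0.28849519, -0.61432086,  0.38435633]), 'orientation': array([-0.10305227,  0.07408595, -0.57620478,  0.80739058])}
```

View pics/top0.png

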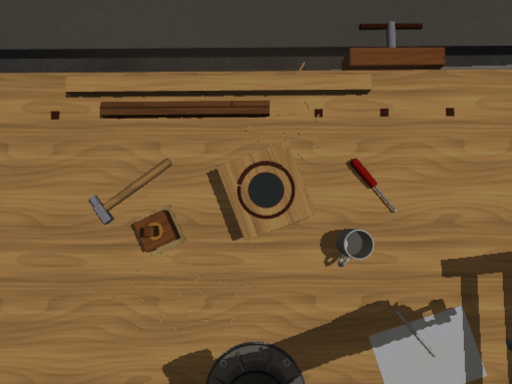

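View pics/scene0.png

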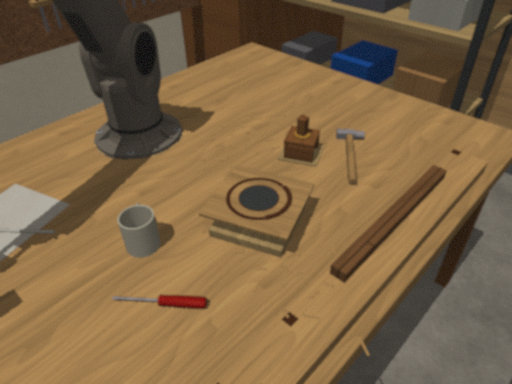

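The top view shows the stand with the burnisher at about (157,231), the soundboard ring at (266,190), the mug at (355,245), the screwdriver at (372,185) and the hammer at (130,190). The scene view shows the burnisher standing at (302,130) and the ring at (258,197). Next I'll zoom in on the stand and the board.

```bash
cat > h.py <<'E'
import numpy as np, cv2
from scipy.spatial.transform import Rotation as R
def ray(p,uv,fish=False):
    K=np.asarray(p["K"]);d=np.array([(uv[0]-K[0,2])/K[0,0],(uv[1]-K[1,2])/K[1,1]])
    if fish:
        t=np.linalg.norm(d);v=np.array([*(d/max(t,1e-9)*np.sin(t)),np.cos(t)])
    else: v=np.array([*d,1.])
    v=R.from_quat(p["orientation"]).apply([v[0],-v[1],-v[2]])
    return np.asarray(p["position"]),v/np.linalg.norm(v)
def plane(p,uv,z,fish=False):
    o,v=ray(p,uv,fish);return o+v*(z-o[2])/v[2]
def cross(rays):
    A=np.zeros((3,3));b=np.zeros(3)
    for o,v in rays:
        M=np.eye(3)-np.outer(v,v);A+=M;b+=M@o
    x=np.linalg.solve(A,b);return x,[np.linalg.norm((np.eye(3)-np.outer(v,v))@(x-o)) for o,v in rays]
def proj(p,X,fish=False):
    c=R.from_quat(p["orientation"]).inv().apply(np.asarray(X)-p["position"]);c=c*[1,-1,-1];K=p["K"]
    if fish:
        r=np.hypot(c[0],c[1]);t=np.arctan2(r,c[2]);d=c[:2]/max(r,1e-9)*t
    else: d=c[:2]/c[2]
    return d[0]*K[0,0]+K[0,2],d[1]*K[1,1]+K[1,2]
E
python3 - <<'E'
import cv2
t=cv2.imread("pics/top0.png");s=cv2.imread("pics/scene0.png")
c=lambda im,x,y,w,h:cv2.resize(im[y:y+h,x:x+w],(400,300),interpolation=cv2.INTER_CUBIC)
m=cv2.vconcat([cv2.hconcat([c(t,117,201,80,60),c(t,198,130,140,105)]),cv2.hconcat([c(s,260,105,80,60),c(s,190,155,140,105)])])
cv2.imwrite("pics/crop0.png",m)
E
```

```text
(no output)
```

View pics/crop0.png

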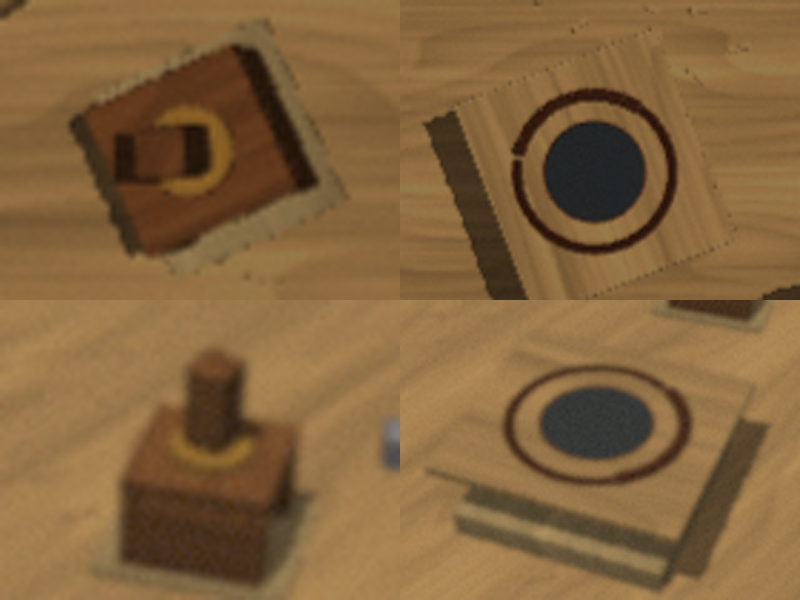

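The crops show the handle top at about (149,232) in the top view and (303,117) in the scene view. In the top view the ring centre is at about (266,190), and the board is yawed roughly +20°.

```bash
python3 - <<'E'
from h import *
from station import arm
t=arm.camera_params("top");s=arm.camera_params("scene");w=arm.camera_params("wrist")
print("handle",cross([ray(t,(149,231.8)),ray(s,(303,117.4))]))
ell={}
for n,p,box in(("top",t,(198,130,140,105)),("scene",s,(190,155,140,105))):
    im=cv2.imread(f"pics/{n}0.png");x,y,W,H=box;c=im[y:y+H,x:x+W].astype(int)
    m=((c[...,0]>=c[...,2]-8)&(c.sum(2)<180)).astype(np.uint8) # bluish dark hole
    k,l,st,ce=cv2.connectedComponentsWithStats(m);i=1+np.argmax(st[1:,4]);
    ct=max(cv2.findContours((l==i).astype(np.uint8),0,1)[0],key=cv2.contourArea);e=cv2.fitEllipse(ct);ell[n]=(e[0][0]+x,e[0][1]+y);print(n,ell[n],e[1],st[i])
print("hole",cross([ray(t,ell["top"]),ray(s,ell["scene"])]))
print("mug",plane(t,(355,245),.095),"corners",[plane(t,(198+.35*a,130+.35*b),.07)[:2].round(3) for a,b in((55,105),(255,30),(335,240))])
q=R.from_quat(arm.get_obs()["ee_rot"]);print(q.as_matrix().round(3));cam=R.from_quat(w["orientation"])
print("cam in tool",q.inv().apply(w["position"]-arm.get_obs()["ee_pos"]),q.inv().apply(cam.apply([0,0,-1])),cam.apply([0,0,-1]))
E
```

```text
handle (array([0.46895405, 0.27280453, 0.12800965]), [np.float64(0.0004423449514066066), np.float64(0.00044234495140656443)])
top (265.49249267578125, 189.54565048217773) (32.9957389831543, 33.14284133911133) [ 51  43  34  34 905]
scene (258.2854690551758, 197.72173309326172) (21.991559982299805, 35.902164459228516) [ 50  32  37  23 660]
hole (array([ 0.58017097, -0.03494414,  0.08089633]), [np.float64(0.0012897974950455918), np.float64(0.001289797495045465)])
mug [ 0.42789129 -0.2729932   0.095     ] corners [array([0.647, 0.1  ]), array([ 0.721, -0.097]), array([ 0.513, -0.172])]
[[ 0.945  0.326 -0.   ]
 [ 0.326 -0.945  0.001]
 [-0.    -0.001 -1.   ]]
cam in tool [ 7.26398713e-02 -3.91596473e-05 -1.71502195e-01] [-2.51707108e-01  4.38393183e-05  9.67803456e-01] [-0.23832392 -0.08117667 -0.9677872 ]
```

Emit:
nudge_tcp(
  moves=[
    [[0.0335,-0.0283,0],[0,0,0],1],
    [[0.0335,-0.0283,0],[0,0,0],1],
    [[0.0335,-0.0283,0],[0,0,0],1],
    [[0.0335,-0.0283,0],[0,0,0],1],
    [[0.0335,-0.0283,0],[0,0,0],1],
    [[0.0335,-0.0283,0],[0,0,0],1],
    [[0.0335,-0.0283,0],[0,0,0],1],
    [[0.0335,-0.0283,0],[0,0,0],1],
    [[0.0335,-0.0283,0],[0,0,0],1],
    [[0.0335,-0.0283,0],[0,0,0],1],
    [[0.0335,-0.0283,0],[0,0,0],1],
    [[0.0335,-0.0283,0],[0,0,0],1],
    [[0.0335,-0.0283,0],[0,0,0],1],
    [[0.0335,-0.0283,0],[0,0,0],1],
    [[0.03,-0.025,0],[0,0,0],1],
    [[0.01,-0.01,0],[0,0,0],1],
    [[0,0,0],[0,0,0],1],
    [[0,0,0],[0,0,0],1],
  ],
)

```text
time_s: 1.95
ee_pos: [0.5601, -0.0657, 0.2132]
ee_rot: [0.986, 0.165, -0.0, 0.0]
wrist_force: [-0.4, -0.5, -0.5]
width: 1.003
grasp_force: 0.0
```

```bash
cat > snap.py <<'E'
import sys,pickle,numpy as np
from h import *
from station import arm
n=sys.argv[1];o=arm.get_obs();p=arm.camera_params("wrist");im=arm.get_image("wrist")
cv2.imwrite(f"pics/{n}.png",im);pickle.dump((o,p),open(f"{n}.pkl","wb"));print(o["time_s"],o["ee_pos"].round(4),o["joints"].round(2),np.degrees(R.from_quat(o["ee_rot"]).as_euler("ZYX")).round(2))
E
python3 snap.py w1
```

```text
1.95 [ 0.5601 -0.0657  0.2132] [ 0.25  0.26 -0.29  1.84  0.09  1.05 -1.32] [1.8980e+01 5.0000e-02 1.7999e+02]
```

View pics/w1.png

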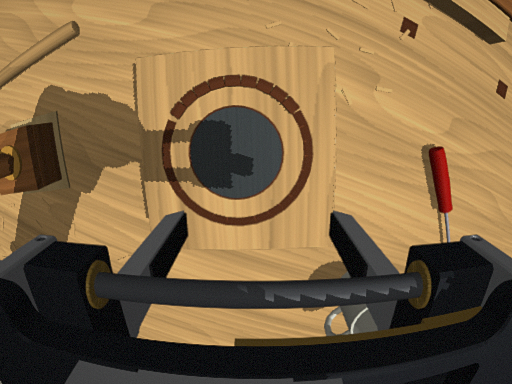

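The wrist view shows the ring centred at about (237,150), with the blocks from (295,100) on the right to (170,118) on the left. The stand is at the left edge, around (8,165). I'll move towards the stand for a second view.

Emit:
nudge_tcp(
  moves=[
    [[-0.004,-0.03,0],[0,0,0],1],
    [[-0.004,-0.045,0],[0,0,0],1],
    [[-0.004,-0.045,0],[0,0,0],1],
    [[-0.004,-0.045,0],[0,0,0],1],
    [[-0.004,-0.045,0],[0,0,0],1],
    [[-0.004,-0.045,0],[0,0,0],1],
    [[-0.004,-0.04,0],[0,0,0],1],
    [[-0.002,-0.017,0],[0,0,0],1],
    [[0,0,0],[0,0,0],1],
    [[0,0,0],[0,0,0],1],
  ],
)

```text
time_s: 3.0
ee_pos: [0.4312, 0.219, 0.2135]
ee_rot: [0.986, 0.164, 0.0, 0.0]
wrist_force: [-0.3, -0.0, -0.7]
width: 0.998
grasp_force: 0.0
```

```bash
python3 snap.py w2
```

```text
3.0 [0.4312 0.219  0.2135] [-0.13  0.15 -0.52  2.    0.09  1.02 -1.93] [ 1.8920e+01 -1.0000e-02  1.7996e+02]
```

View pics/w2.png

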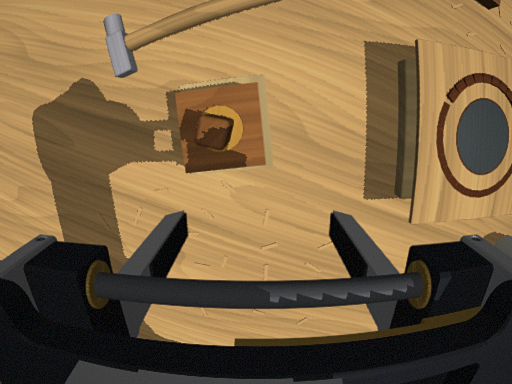

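The second wrist view shows the handle at about (213,131) on its ferrule at (220,127), with the board at right and the hole at (484,136). I'll crop the handle and work out the ring.

```bash
python3 - <<'E'
from h import *
import pickle
im=cv2.imread("pics/w2.png")[70:180,155:285]
c=cv2.convertScaleAbs(im,alpha=1.6,beta=15)
cv2.imwrite("pics/w2c.png",cv2.resize(c,(709,600),interpolation=cv2.INTER_CUBIC))
rs=[]
for n,box in(("w1",(150,60,180,180)),("w2",(430,60,82,150))):
    o,p=pickle.load(open(n+".pkl","rb"));x,y,W,H=box;im=cv2.imread(f"pics/{n}.png")[y:y+H,x:x+W].astype(int)
    m=((im[...,0]>=im[...,2]-10)&(im.sum(2)<300)).astype(np.uint8)
    k,l,st,ce=cv2.connectedComponentsWithStats(m);i=1+np.argmax(st[1:,4])
    ct=max(cv2.findContours((l==i).astype(np.uint8),0,1)[0],key=cv2.contourArea);ct=cv2.convexHull(ct)[:,0]+[x,y]
    P=np.array([plane(p,q,.07,1)[:2] for q in ct]);e=cv2.fitEllipse((P*1e4).astype(np.float32));ce=np.array(e[0])/1e4
    print(n,st[i],"hole centre on z=.07",ce,e[1]);d=np.array([*ce,.07])-p["position"];rs.append((p["position"],d/np.linalg.norm(d)))
    # ring
    b=((im[...,2]-im[...,0]>15)&(im[...,2]<130)&(im.sum(2)<230)).astype(np.uint8)
    v,u=np.nonzero(b);Q=np.array([plane(p,(a+x,c+y),.07,1)[:2] for a,c in zip(u,v)])-ce;r=np.hypot(*Q.T);k=(r>.06)&(r<.09);Q=Q[k]
    A=np.c_[2*Q,np.ones(len(Q))];s=np.linalg.lstsq(A,(Q**2).sum(1),rcond=None)[0];print("ring",ce+s[:2],np.sqrt(s[2]+s[0]**2+s[1]**2),len(Q))
print(cross(rs))
E
```

```text
w1 [  41   47   91   91 6471] hole centre on z=.07 [ 0.57708604 -0.03393611] (983.0546875, 985.9635620117188)
ring [ 0.57753629 -0.03445161] 0.07758334807684014 4161
w2 [  28   40   50   74 2930] hole centre on z=.07 [ 0.5816457  -0.04463974] (985.942138671875, 997.5906372070312)
ring [ 0.58162576 -0.04413999] 0.07831103759751956 1661
(array([ 0.57882663, -0.03427594,  0.08128787]), [np.float64(0.0001296635483099664), np.float64(0.00012966354830997874)])
```

View pics/w2c.png

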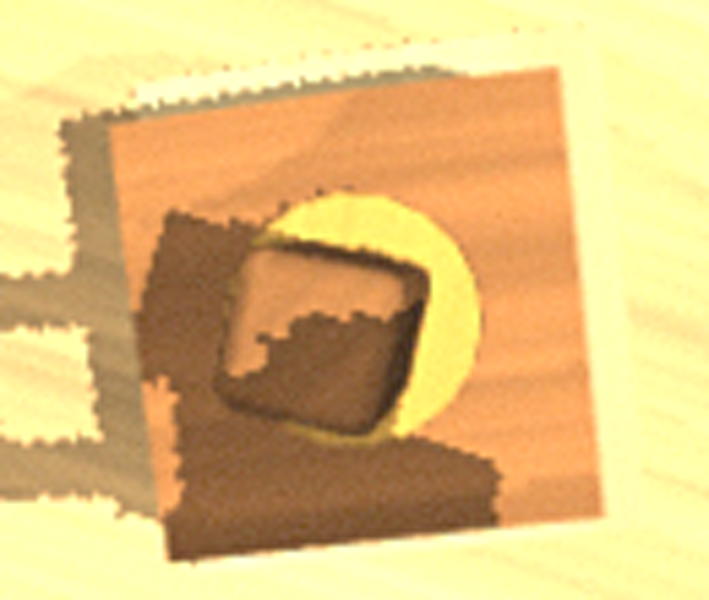

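The crop shows the handle top face with corners at crop pixels of about (245,245), (420,275), (367,437) and (213,395), and the yellow ferrule arc around it.

```bash
python3 - <<'E'
from h import *
import pickle
from scipy.optimize import least_squares
from station import arm
o,p=pickle.load(open("w2.pkl","rb"));im=cv2.imread("pics/w2.png")
k=lambda a,b:(155+a/5.4538,70+b/5.4545)
C=np.array([plane(p,k(*c),.128,1) for c in((243,245),(412,277),(367,437),(213,395))])[:,:2]
print("top centre",C.mean(0));E=np.diff(np.vstack([C,C[:1]]),axis=0);print(np.degrees(np.arctan2(E[:,1],E[:,0])).round(1),np.linalg.norm(E,axis=1).round(4))
hsv=cv2.cvtColor(im,cv2.COLOR_BGR2HSV);c=im[95:160,185:255].astype(int)
h=hsv[95:160,185:255];m=((h[...,0]>=19)&(h[...,0]<=32)&(h[...,1]>110)&(h[...,2]>110)).astype(np.uint8)
n,l,st,_=cv2.connectedComponentsWithStats(m);i=1+np.argmax(st[1:,4]);print(st[i])
ct=cv2.convexHull(max(cv2.findContours((l==i).astype(np.uint8),0,1)[0],key=cv2.contourArea))[:,0]
P=np.array([plane(p,(a+185,b+95),.072,1)[:2] for a,b in ct])
f=least_squares(lambda s:np.hypot(*(P-s[:2]).T)-s[2],[.47,.273,.025],loss="soft_l1",f_scale=.0005);print("ferrule",f.x,(abs(f.fun)*1e3).round(1))
f=least_squares(lambda s:np.hypot(*(P-s[:2]).T)-.025,[.47,.273],loss="soft_l1",f_scale=.0005);print("fix r",f.x)
t=arm.camera_params("top")
print("2view top", cross([ray(p,k(309,339),1),ray(t,(149,231.8)),ray(arm.camera_params("scene"),(303,117.4))]))
# plate corners
D=np.array([plane(p,k(*c),.066,1) for c in((108,126),(560,67),(605,515),(170,562))])[:,:2];print("plate",D.mean(0),np.linalg.norm(np.diff(D,axis=0),axis=1),np.degrees(np.arctan2(*(D[0]-D[3])[::-1])))
E
```

```text
top centre [0.46885262 0.27466627]
[ -83.  -177.7   92.8    5.8] [0.0277 0.0267 0.0261 0.0247]
[ 19  11  39  44 327]
ferrule [0.46891631 0.27487842 0.02389036] [0.  0.2 0.2 0.2 0.5 0.4 0.  0.4 0.1 0.  0.8 0.3 0.2 0.  0.1 0.1 0.1]
fix r [0.46782158 0.27570243]
2view top (array([0.46869599, 0.27372225, 0.1273526 ]), [np.float64(0.0008297604350652297), np.float64(0.0010053855097878624), np.float64(0.00023307074160901762)])
plate [0.46831565 0.27457278] [0.09038036 0.08934252 0.08952015] 25.204383410727285
```

Emit:
nudge_tcp(
  moves=[
    [[0.0267,-0.0203,0],[0,0,0.126],1],
    [[0.0291,-0.0165,0],[0,0,0.126],1],
    [[0,0,0.02],[0,0,0],1],
    [[0,0,0.03],[0,0,0],1],
    [[0,0,0.03],[0,0,0],1],
    [[0,0,0.025],[0,0,0],1],
    [[0,0,0.015],[0,0,0],1],
    [[0,0,0.0035],[0,0,0],1],
    [[0,0,0],[0,0,0],1],
    [[0,0,0],[0,0,0],1],
  ],
)

```text
time_s: 4.05
ee_pos: [0.4752, 0.2706, 0.0911]
ee_rot: [0.999, 0.04, 0.001, -0.0]
wrist_force: [0.7, 0.0, 0.2]
width: 1.0
grasp_force: 0.0
```

```bash
python3 - <<'E'
from h import *
from station import arm
o=arm.get_obs();print(o["ee_pos"],R.from_quat(o["ee_rot"]).as_euler("ZYX",True),o["joints"].round(2),o["wrist_force"])
E
```

```text
[0.47517251 0.27060824 0.09109149] [ 4.54011091e+00 -7.86622607e-02 -1.79967819e+02] [-0.26  0.4  -0.46  1.98  0.24  0.81 -2.34] [0.66374449 0.02957089 0.17887793]
```

Emit:
nudge_tcp(
  moves=[
    [[-0.0063,-0.0045,0.001],[0,0,0],1],
    [[0,0,0],[0,0,0],1],
    [[0,0,0],[0,0,0],1],
    [[0,0,0],[0,0,0],0],
    [[0,0,0],[0,0,0],0],
    [[0,0,0],[0,0,0],0],
    [[0,0,0],[0,0,0],0],
    [[0,0,0],[0,0,0],0],
    [[0,0,0],[0,0,0],0],
    [[0,0,0],[0,0,0],0],
  ],
)

```text
time_s: 5.05
ee_pos: [0.4678, 0.2745, 0.089]
ee_rot: [0.999, 0.04, 0.0, -0.0]
wrist_force: [1.1, 0.4, -0.2]
width: 0.442
grasp_force: 0.0
```

Emit:
nudge_tcp(
  moves=[
    [[0,0,0],[0,0,0],0],
    [[0,0,0],[0,0,0],0],
    [[0,0,0],[0,0,0],0],
    [[0,0,0],[0,0,0],0],
    [[0,0,0],[0,0,0],0],
    [[0,0,-0.01],[0,0,0],0],
    [[0,0,-0.02],[0,0,0],0],
    [[0,0,-0.03],[0,0,0],0],
    [[0,0,-0.03],[0,0,0],0],
    [[0,0,-0.03],[0,0,0],0],
    [[0,0,-0.01],[0,0,0],0],
    [[0,0,0],[0,0,0],0],
    [[0,0,0],[0,0,0],0],
  ],
)

```text
time_s: 6.35
ee_pos: [0.4673, 0.274, 0.218]
ee_rot: [0.999, 0.04, -0.001, 0.0]
wrist_force: [-0.5, 0.9, -3.1]
width: 0.298
grasp_force: 30.0
```

```bash
python3 snap.py w3
```

```text
6.35 [0.4673 0.274  0.218 ] [-0.22  0.24 -0.5   1.87  0.13  1.06 -2.26] [4.5700e+00 6.0000e-02 1.7996e+02]
```

View pics/w3.png

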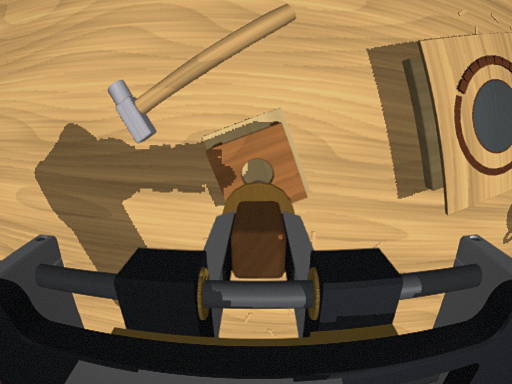

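The burnisher is gripped. The view shows the nose at about (258,172) against the stand, which is empty, and the ring at the right. Now I'll estimate the board plane from the hole rim in the wrist views, and the nose offset in the grip.

```bash
python3 - <<'E'
from h import *
import pickle
from scipy.optimize import least_squares
S=[]
for n,box in(("w1",(150,60,180,180)),("w2",(430,60,82,150)),("w3",(440,40,72,150))):
    o,p=pickle.load(open(n+".pkl","rb"));x,y,W,H=box;im=cv2.imread(f"pics/{n}.png")[y:y+H,x:x+W].astype(int)
    m=((im[...,0]>=im[...,2]-10)&(im.sum(2)<300)).astype(np.uint8)
    k,l,st,ce=cv2.connectedComponentsWithStats(m);i=1+np.argmax(st[1:,4]);print(n,st[i])
    ct=cv2.convexHull(max(cv2.findContours((l==i).astype(np.uint8),0,1)[0],key=cv2.contourArea))[:,0]+[x,y];ct=ct[ct[:,0]<509]
    S.append([ray(p,q,1) for q in ct])
yaw=np.radians(20);yc=np.array([-np.sin(yaw),np.cos(yaw)])
def hit(r,c,z0,b):
    o,v=r;N=np.array([-b*yc[0],-b*yc[1],1]);P0=np.array([c[0],c[1],z0]);return o+v*(N@(P0-o))/(N@v)
def res(s,D):
    return np.concatenate([[np.linalg.norm(hit(r,s[:2],s[2],s[3])-[s[0],s[1],s[2]])-s[4] for r in v] for v in D])
for D in(S,S[:2],S[1:],[S[1]],[S[2]]):
    f=least_squares(res,[.579,-.034,.08,0,.049],args=(D,));J=f.jac;cov=np.linalg.pinv(J.T@J)*(f.fun**2).mean();print(f.x.round(4),np.sqrt(np.diag(cov)).round(4),"rms",(f.fun**2).mean()**.5)
o,p=pickle.load(open("w3.pkl","rb"));q=R.from_quat(o["ee_rot"]);print("ball expected px",proj(p,o["ee_pos"]+q.apply([0,0,.070]),1),"x+5mm",proj(p,o["ee_pos"]+q.apply([.005,0,.070]),1))
im=cv2.imread("pics/w3.png");cv2.imwrite("pics/w3c.png",cv2.hconcat([cv2.resize(im[140:200,220:300],(400,300),interpolation=2),cv2.resize(cv2.imread("pics/w1.png")[65:130,155:310],(400,168),interpolation=2) if 0 else cv2.resize(cv2.imread("pics/w1.png")[30:150,150:310],(400,300),interpolation=2)]))
# gap angles in w1
o,p=pickle.load(open("w1.pkl","rb"));im=cv2.cvtColor(cv2.imread("pics/w1.png"),6).astype(float)
c=f=np.array([.5788,-.0343,.081]);A=np.radians(np.arange(-60,120,1.))
def band(h,off):
    return [np.mean([im[int(round(v)),int(round(u))] for u,v in [proj(p,c+[r*np.cos(a),r*np.sin(a),h],1) for r in np.linspace(.071,.079,5)]]) for a in A]
print(np.array(band(.004,0)).round(0).astype(int).tolist())
E
```

```text
w1 [  41   47   91   91 6471]
w2 [  28   40   50   74 2930]
w3 [  34   41   38   71 2296]
[ 0.5788 -0.0342  0.0813 -0.0134  0.0475] [0.     0.     0.0001 0.0012 0.    ] rms 0.00018124954301076734
[ 0.5788 -0.0342  0.0813 -0.0136  0.0475] [0.     0.     0.0001 0.0013 0.    ] rms 0.0001731689822076964
[ 0.5785 -0.0337  0.0819 -0.0135  0.0474] [0.0001 0.0004 0.0004 0.0015 0.0001] rms 0.00016209209988054466
[ 0.4998  0.2427  0.3851 -0.0157  0.    ] [0. 0. 0. 0. 0.] rms 8.325232764538305e-10
[ 0.54    0.2799  0.3894 -0.0116  0.    ] [0. 0. 0. 0. 0.] rms 7.7590871452301e-10
ball expected px (np.float64(257.9731692487395), np.float64(196.62254243893025)) x+5mm (np.float64(257.9677814148513), np.float64(190.9464971276487))
[62, 64, 53, 59, 62, 65, 54, 65, 56, 56, 66, 57, 72, 55, 72, 61, 56, 60, 55, 63, 61, 55, 53, 54, 84, 99, 59, 60, 60, 60, 61, 59, 60, 60, 60, 58, 59, 70, 69, 59, 60, 60, 58, 60, 59, 59, 60, 59, 58, 71, 75, 61, 61, 59, 59, 60, 59, 58, 59, 58, 56, 57, 81, 67, 58, 59, 59, 57, 58, 56, 60, 57, 58, 57, 64, 71, 59, 57, 58, 59, 57, 58, 57, 58, 57, 58, 54, 66, 55, 58, 59, 60, 59, 59, 57, 58, 58, 58, 58, 56, 59, 58, 58, 58, 59, 58, 58, 59, 57, 59, 58, 56, 58, 57, 59, 58, 56, 57, 57, 57, 57, 58, 57, 60, 71, 53, 57, 58, 57, 58, 58, 59, 57, 56, 57, 53, 81, 155, 157, 156, 132, 75, 61, 73, 71, 78, 68, 52, 62, 51, 41, 35, 32, 41, 39, 35, 38, 41, 42, 50, 60, 59, 59, 53, 54, 53, 53, 54, 56, 51, 58, 58, 59, 60, 58, 52, 55, 59, 57, 51]
```

View pics/w3c.png

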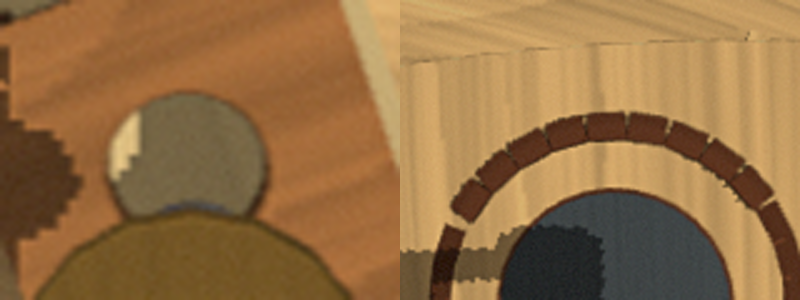

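The round patch below the ferrule is the stand's hole at (257,174), as projected. The nose itself is hidden behind the ferrule where I expected it, so the grip is good. The blocks' gaps put the cradle yaw at 20.8°, the board at about z 0.081 and the slope near −0.013. I'm moving to above block 0.

Emit:
nudge_tcp(
  moves=[
    [[0.008,0.02,0],[0,0,0],0],
    [[0.0165,0.0398,0],[0,0,0],0],
    [[0.0165,0.0398,0],[0,0,0],0],
    [[0.0165,0.0398,0],[0,0,0],0],
    [[0.0165,0.0398,0],[0,0,0],0],
    [[0.0165,0.0398,0],[0,0,0],0],
    [[0.0165,0.0398,0],[0,0,0],0],
    [[0.0165,0.0398,0],[0,0,0],0],
    [[0.0165,0.0398,0],[0,0,0],0],
    [[0.0089,0.0194,0],[0,0,0],0],
    [[0,0,0],[0,0,0.1475],0],
    [[0,0,0],[0,0,0.1475],0],
    [[0,0,0],[0,0,0.1475],0],
    [[0,0,0],[0,0,0.1475],0],
    [[0,0,0.02],[0,0,0],0],
    [[0,0,0.013],[0,0,0],0],
    [[0,0,0],[0,0,0],0],
    [[0,0,0],[0,0,0],0],
    [[0,0,0],[0,0,0],0],
  ],
)

```text
time_s: 8.3
ee_pos: [0.645, -0.0703, 0.1865]
ee_rot: [0.968, -0.252, 0.0, -0.0]
wrist_force: [-0.5, -0.5, -3.0]
width: 0.296
grasp_force: 30.0
```

```bash
cat > st.py <<'E'
from h import *
from station import arm
c=np.array([.5788,-.0342]);o=arm.get_obs();y=R.from_quat(o["ee_rot"]).as_euler("ZYX",True);d=o["ee_pos"][:2]-c
a=np.degrees(np.arctan2(d[1],d[0]));q=R.from_quat(o["ee_rot"])
print("t",round(o["time_s"],2),"pos",o["ee_pos"].round(4),"yaw %.2f pitch %.2f roll %.2f"%tuple(y),"| arc angle %.2f r %.4f"%(a-20.8,np.hypot(*d)),"yaw-ang %.2f"%(y[0]-a),"nose z %.4f"%(o["ee_pos"][2]-.084),"F",o["wrist_force"].round(2),"M",o["moment"].round(2),"j7",o["joints"][6].round(2))
t=np.radians(-50+20.8);g=np.array([*(c+.075*np.array([np.cos(t),np.sin(t)])),o["ee_pos"][2]]);print("to start, tool axes",q.inv().apply(g-o["ee_pos"]).round(4))
E
python3 st.py
```

```text
t 8.3 pos [ 0.645  -0.0703  0.1865] yaw -29.22 pitch -0.02 roll -179.98 | arc angle -49.40 r 0.0754 yaw-ang -0.62 nose z 0.1025 F [-0.49 -0.46 -3.  ] M [0.04 0.   0.03] j7 -2.14
to start, tool axes [-0.0004  0.0008 -0.    ]
```

Emit:
nudge_tcp(
  moves=[
    [[-0.0004,0.0008,0.004],[0,0,0],0],
    [[0,0,0.003],[0,0,0],0],
    [[0,0,0.002],[0,0,0],0],
    [[0,0,0.001],[0,0,0],0],
    [[0,0,0.001],[0,0,0],0],
    [[0,0,0.001],[0,0,0],0],
    [[0,0,0],[0,0,0],0],
  ],
  quiet=true,
)

```text
ok
```

```bash
python3 st.py
```

```text
t 9.0 pos [ 0.6439 -0.0708  0.1739] yaw -29.24 pitch 0.01 roll -180.00 | arc angle -50.11 r 0.0747 yaw-ang 0.07 nose z 0.0899 F [ 0.02  0.63 -2.97] M [0.03 0.04 0.02] j7 -2.14
to start, tool axes [ 0.0003 -0.0001 -0.    ]
```

Emit:
nudge_tcp(
  moves=[
    [[0,0,0.001],[0,0,0],0],
    [[0,0,0.001],[0,0,0],0],
    [[0,0,0.001],[0,0,0],0],
    [[0,0,0],[0,0,0],0],
  ],
  quiet=true,
)

```text
ok
```

```bash
python3 st.py
```

```text
t 9.4 pos [ 0.6439 -0.0708  0.1708] yaw -29.24 pitch 0.01 roll 179.99 | arc angle -50.18 r 0.0747 yaw-ang 0.15 nose z 0.0868 F [ 0.21  0.23 -3.23] M [ 0.04  0.03 -0.04] j7 -2.14
to start, tool axes [ 0.0003 -0.0002 -0.    ]
```

Emit:
nudge_tcp(
  moves=[
    [[0,0,0.001],[0,0,0],0],
    [[0,0,0.0005],[0,0,0],0],
    [[0,0,0.0005],[0,0,0],0],
    [[0,0,0],[0,0,0],0],
  ],
  quiet=true,
)

```text
ok
```

```bash
python3 st.py
```

```text
t 9.8 pos [ 0.6439 -0.0708  0.1689] yaw -29.23 pitch 0.01 roll -180.00 | arc angle -50.12 r 0.0747 yaw-ang 0.09 nose z 0.0849 F [-0.75  1.52 -2.73] M [0.02 0.04 0.01] j7 -2.15
to start, tool axes [ 0.0003 -0.0002 -0.    ]
```

Emit:
nudge_tcp(
  moves=[
    [[0,0,0.0005],[0,0,0],0],
    [[0,0,0.0005],[0,0,0],0],
    [[0,0,0],[0,0,0],0],
  ],
  quiet=true,
)

```text
ok
```

```bash
python3 st.py
```

```text
t 10.1 pos [ 0.644  -0.0708  0.1681] yaw -29.24 pitch -0.01 roll -179.99 | arc angle -50.09 r 0.0748 yaw-ang 0.05 nose z 0.0841 F [-1.02 -0.02 -0.17] M [0.06 0.11 0.  ] j7 -2.15
to start, tool axes [ 0.0002 -0.0001  0.    ]
```

Emit:
nudge_tcp(
  moves=[
    [[0,0,0.0005],[0,0,0],0],
    [[0,0,0.0005],[0,0,0],0],
    [[0,0,0.0005],[0,0,0],0],
    [[0,0,0],[0,0,0],0],
  ],
  quiet=true,
)

```text
ok
```

```bash
python3 st.py
```

```text
t 10.5 pos [ 0.644  -0.0708  0.1665] yaw -29.24 pitch -0.00 roll -180.00 | arc angle -50.12 r 0.0748 yaw-ang 0.08 nose z 0.0825 F [-0.15  0.01  0.17] M [-0.01  0.02  0.  ] j7 -2.15
to start, tool axes [ 0.0002 -0.0002  0.    ]
```

Emit:
nudge_tcp(
  moves=[
    [[0,0,0.0005],[0,0,0],0],
    [[0,0,0.0005],[0,0,0],0],
    [[0,0,0],[0,0,0],0],
  ],
  quiet=true,
)

```text
ok
```

```bash
python3 st.py
```

```text
t 10.8 pos [ 0.644  -0.0709  0.1654] yaw -29.24 pitch -0.00 roll -180.00 | arc angle -50.15 r 0.0748 yaw-ang 0.11 nose z 0.0814 F [-0.15  0.06 -0.65] M [-0.07 -0.04 -0.  ] j7 -2.15
to start, tool axes [ 0.0002 -0.0002  0.    ]
```

Emit:
nudge_tcp(
  moves=[
    [[0,0,0.0005],[0,0,0],0],
    [[0,0,0],[0,0,0],0],
  ],
  quiet=true,
)

```text
ok
```

```bash
python3 st.py
```

```text
t 11.0 pos [ 0.644  -0.0708  0.165 ] yaw -29.24 pitch -0.00 roll -180.00 | arc angle -50.12 r 0.0748 yaw-ang 0.09 nose z 0.0810 F [ 0.48 -0.04 -1.16] M [-0.06 -0.1   0.03] j7 -2.15
to start, tool axes [ 0.0002 -0.0002  0.    ]
```

Emit:
nudge_tcp(
  moves=[
    [[0,0,0.0005],[0,0,0],0],
    [[0,0,0],[0,0,0],0],
  ],
  quiet=true,
)

```text
ok
```

```bash
python3 st.py
```

```text
t 11.2 pos [ 0.6441 -0.0708  0.1646] yaw -29.24 pitch -0.01 roll -179.99 | arc angle -50.11 r 0.0749 yaw-ang 0.07 nose z 0.0806 F [ 0.46 -0.11  0.59] M [-0.03  0.02 -0.  ] j7 -2.15
to start, tool axes [ 0.0001 -0.0001  0.    ]
```

Emit:
nudge_tcp(
  moves=[
    [[0,0,0.0003],[0,0,0],0],
    [[0,0,0],[0,0,0],0],
  ],
  quiet=true,
)

```text
ok
```

```bash
python3 st.py
```

```text
t 11.4 pos [ 0.6441 -0.0709  0.1645] yaw -29.24 pitch -0.02 roll -179.99 | arc angle -50.12 r 0.0749 yaw-ang 0.08 nose z 0.0805 F [-0.86 -0.86  4.29] M [-0.11  0.24 -0.03] j7 -2.15
to start, tool axes [ 0.0001 -0.0002  0.    ]
```

Emit:
nudge_tcp(
  moves=[
    [[0,0,0.0002],[0,0,0],0],
    [[0,0,0],[0,0,0],0],
  ],
  quiet=true,
)

```text
ok
```

```bash
python3 st.py
```

```text
t 11.6 pos [ 0.6441 -0.0708  0.1644] yaw -29.24 pitch -0.02 roll -179.99 | arc angle -50.08 r 0.0749 yaw-ang 0.05 nose z 0.0804 F [-2.31 -0.47  6.33] M [-0.04  0.4   0.02] j7 -2.15
to start, tool axes [ 0.0001 -0.0001  0.    ]
```

Block 0 bottomed at nose z ≈ 0.0805 with stiffness of about 10 N/mm. Now the pass: along tool −y, turning with the arc.

Emit:
nudge_tcp(
  moves=[
    [[0,-0.0013,0.00002],[0,0,-0.0173],0],
    [[0,-0.0013,0.00002],[0,0,-0.0173],0],
    [[0,-0.0013,0.00002],[0,0,-0.0173],0],
    [[0,-0.0013,0.00002],[0,0,-0.0173],0],
    [[0,-0.0013,0.00002],[0,0,-0.0173],0],
    [[0,-0.0013,0.00002],[0,0,-0.0173],0],
  ],
  quiet=true,
)

```text
ok
```

```bash
python3 st.py
```

```text
t 12.2 pos [ 0.647  -0.0666  0.1643] yaw -23.36 pitch -0.02 roll 179.83 | arc angle -46.23 r 0.0755 yaw-ang 2.07 nose z 0.0803 F [-3.8  -8.44  8.93] M [-2.71  1.32  0.  ] j7 -2.06
to start, tool axes [-0.0008  0.0049  0.    ]
```

Emit:
nudge_tcp(
  moves=[
    [[0,-0.0013,0],[0,0,-0.0173],0],
    [[0,-0.0013,0],[0,0,-0.0173],0],
    [[0,-0.0013,0],[0,0,-0.0173],0],
    [[0,-0.0013,0],[0,0,-0.0173],0],
    [[0,-0.0013,0],[0,0,-0.0173],0],
    [[0,-0.0013,0],[0,0,-0.0173],0],
  ],
  quiet=true,
)

```text
ok
```

```bash
python3 st.py
```

```text
t 12.8 pos [ 0.6502 -0.0582  0.1642] yaw -17.37 pitch -0.04 roll 179.90 | arc angle -39.40 r 0.0754 yaw-ang 1.23 nose z 0.0802 F [-1.76 -5.6   6.64] M [-1.91  0.55  0.03] j7 -1.98
to start, tool axes [-0.0019  0.0138  0.    ]
```

Emit:
nudge_tcp(
  moves=[
    [[0,-0.0013,0.00002],[0,0,-0.0173],0],
    [[0,-0.0013,0.00002],[0,0,-0.0173],0],
    [[0,-0.0013,0.00002],[0,0,-0.0173],0],
    [[0,-0.0013,0.00002],[0,0,-0.0173],0],
    [[0,-0.0013,0.00002],[0,0,-0.0173],0],
    [[0,-0.0013,0.00002],[0,0,-0.0173],0],
    [[0,-0.0013,0.00002],[0,0,-0.0173],0],
  ],
  quiet=true,
)

```text
ok
```

```bash
python3 st.py
```

```text
t 13.5 pos [ 0.6526 -0.0501  0.1642] yaw -10.45 pitch -0.05 roll 179.86 | arc angle -32.97 r 0.0755 yaw-ang 1.71 nose z 0.0802 F [-1.52 -7.54  6.5 ] M [-2.35  0.43  0.01] j7 -1.88
to start, tool axes [-0.0044  0.0218  0.    ]
```

Emit:
nudge_tcp(
  moves=[
    [[0,-0.0013,0.00001],[0,0,-0.0173],0],
    [[0,-0.0013,0.00001],[0,0,-0.0173],0],
    [[0,-0.0013,0.00001],[0,0,-0.0173],0],
    [[0,-0.0013,0.00001],[0,0,-0.0173],0],
    [[0,-0.0013,0.00001],[0,0,-0.0173],0],
    [[0,-0.0013,0.00001],[0,0,-0.0173],0],
    [[0,-0.0013,0.00001],[0,0,-0.0173],0],
    [[0,-0.0013,0.00001],[0,0,-0.0173],0],
  ],
  quiet=true,
)

```text
ok
```

```bash
python3 st.py
```

```text
t 14.3 pos [ 0.654  -0.0392  0.164 ] yaw -2.49 pitch -0.04 roll 179.88 | arc angle -24.63 r 0.0754 yaw-ang 1.34 nose z 0.0800 F [-1.23 -7.65  6.85] M [-2.81  0.11  0.01] j7 -1.77
to start, tool axes [-0.0083  0.032   0.0001]
```

Emit:
nudge_tcp(
  moves=[
    [[0,-0.0013,0.00002],[0,0,-0.0173],0],
    [[0,-0.0013,0.00002],[0,0,-0.0173],0],
    [[0,-0.0013,0.00002],[0,0,-0.0173],0],
    [[0,-0.0013,0.00002],[0,0,-0.0173],0],
    [[0,-0.0013,0.00002],[0,0,-0.0173],0],
    [[0,-0.0013,0.00002],[0,0,-0.0173],0],
    [[0,-0.0013,0.00002],[0,0,-0.0173],0],
    [[0,-0.0013,0.00002],[0,0,-0.0173],0],
    [[0,-0.0013,0.00002],[0,0,-0.0173],0],
    [[0,-0.0013,0.00002],[0,0,-0.0173],0],
  ],
  quiet=true,
)

```text
ok
```

```bash
python3 st.py
```

```text
t 15.3 pos [ 0.6537 -0.0257  0.1638] yaw 7.44 pitch -0.05 roll 179.92 | arc angle -14.32 r 0.0754 yaw-ang 0.96 nose z 0.0798 F [ 0.26 -4.91  4.76] M [-1.61 -0.23 -0.01] j7 -1.64
to start, tool axes [-0.0152  0.0435  0.0001]
```

Emit:
nudge_tcp(
  moves=[
    [[0,-0.0013,0.00004],[0,0,-0.0173],0],
    [[0,-0.0013,0.00004],[0,0,-0.0173],0],
    [[0,-0.0013,0.00004],[0,0,-0.0173],0],
    [[0,-0.0013,0.00003],[0,0,-0.0173],0],
    [[0,-0.0013,0.00003],[0,0,-0.0173],0],
    [[0,-0.0013,0.00003],[0,0,-0.0173],0],
    [[0,-0.0013,0.00002],[0,0,-0.0173],0],
    [[0,-0.0013,0.00002],[0,0,-0.0173],0],
    [[0,-0.0013,0.00002],[0,0,-0.0173],0],
    [[0,-0.0013,0.00002],[0,0,-0.0173],0],
  ],
  quiet=true,
)

```text
ok
```

```bash
python3 st.py
```

```text
t 16.3 pos [ 0.6513 -0.0129  0.1636] yaw 17.34 pitch -0.06 roll 179.91 | arc angle -4.45 r 0.0755 yaw-ang 0.99 nose z 0.0796 F [ 2.13 -5.04  5.59] M [-1.58 -0.57 -0.  ] j7 -1.5
to start, tool axes [-0.0239  0.0531  0.0001]
```

Emit:
nudge_tcp(
  moves=[
    [[0,-0.0013,0.00003],[0,0,-0.0173],0],
    [[0,-0.0013,0.00003],[0,0,-0.0173],0],
    [[0,-0.0013,0.00003],[0,0,-0.0173],0],
    [[0,-0.0013,0.00003],[0,0,-0.0173],0],
    [[0,-0.0013,0.00003],[0,0,-0.0173],0],
    [[0,-0.0013,0.00003],[0,0,-0.0173],0],
    [[0,-0.0013,0.00003],[0,0,-0.0173],0],
    [[0,-0.0013,0.00003],[0,0,-0.0173],0],
    [[0,-0.0013,0.00003],[0,0,-0.0173],0],
    [[0,-0.0013,0.00003],[0,0,-0.0173],0],
  ],
  quiet=true,
)

```text
ok
```

```bash
python3 st.py
```

```text
t 17.3 pos [ 0.6468 -0.0012  0.1635] yaw 27.24 pitch -0.07 roll 179.87 | arc angle 5.11 r 0.0756 yaw-ang 1.33 nose z 0.0795 F [ 2.71 -5.16  5.22] M [-1.64 -0.8  -0.02] j7 -1.36
to start, tool axes [-0.0341  0.0607  0.0001]
```

Emit:
nudge_tcp(
  moves=[
    [[0,-0.0013,0.00003],[0,0,-0.0173],0],
    [[0,-0.0013,0.00003],[0,0,-0.0173],0],
    [[0,-0.0013,0.00003],[0,0,-0.0173],0],
    [[0,-0.0013,0.00003],[0,0,-0.0173],0],
    [[0,-0.0013,0.00003],[0,0,-0.0173],0],
    [[0,-0.0013,0.00002],[0,0,-0.0173],0],
    [[0,-0.0013,0.00002],[0,0,-0.0173],0],
    [[0,-0.0013,0.00002],[0,0,-0.0173],0],
    [[0,-0.0013,0.00002],[0,0,-0.0173],0],
    [[0,-0.0013,0.00002],[0,0,-0.0173],0],
  ],
  quiet=true,
)

```text
ok
```

```bash
python3 st.py
```

```text
t 18.3 pos [0.6406 0.0096 0.1634] yaw 37.15 pitch -0.10 roll 179.80 | arc angle 14.50 r 0.0758 yaw-ang 1.85 nose z 0.0794 F [ 6.82 -7.38  4.42] M [-2.39 -2.09 -0.02] j7 -1.23
to start, tool axes [-0.0456  0.0663  0.0001]
```

Emit:
nudge_tcp(
  moves=[
    [[-0.0001,-0.0013,0.00003],[0,0,-0.0173],0],
    [[-0.0001,-0.0013,0.00003],[0,0,-0.0173],0],
    [[-0.0001,-0.0013,0.00003],[0,0,-0.0173],0],
    [[-0.0001,-0.0013,0.00003],[0,0,-0.0173],0],
    [[-0.0001,-0.0013,0.00003],[0,0,-0.0173],0],
    [[0,-0.0013,0.00002],[0,0,-0.0173],0],
    [[0,-0.0013,0.00002],[0,0,-0.0173],0],
    [[0,-0.0013,0.00002],[0,0,-0.0173],0],
    [[0,-0.0013,0.00002],[0,0,-0.0173],0],
    [[0,-0.0013,0.00002],[0,0,-0.0173],0],
  ],
  quiet=true,
)

```text
ok
```

```bash
python3 st.py
```

```text
t 19.3 pos [0.6311 0.0201 0.163 ] yaw 47.11 pitch -0.08 roll 179.87 | arc angle 25.25 r 0.0754 yaw-ang 1.06 nose z 0.0790 F [ 4.65 -4.71  5.49] M [-1.53 -1.66 -0.03] j7 -1.08
to start, tool axes [-0.0577  0.0715  0.0001]
```

Emit:
nudge_tcp(
  moves=[
    [[0,-0.0013,0.00002],[0,0,-0.0173],0],
    [[0,-0.0013,0.00002],[0,0,-0.0173],0],
    [[0,-0.0013,0.00002],[0,0,-0.0173],0],
    [[0,-0.0013,0.00002],[0,0,-0.0173],0],
    [[0,-0.0013,0.00002],[0,0,-0.0173],0],
    [[0,-0.0013,0.00002],[0,0,-0.0173],0],
    [[0,-0.0013,0.00002],[0,0,-0.0173],0],
    [[0,-0.0013,0.00002],[0,0,-0.0173],0],
    [[0,-0.0013,0.00002],[0,0,-0.0173],0],
    [[0,-0.0013,0.00002],[0,0,-0.0173],0],
  ],
  quiet=true,
)

```text
ok
```

```bash
python3 st.py
```

```text
t 20.3 pos [0.621  0.0286 0.1629] yaw 57.03 pitch -0.08 roll 179.87 | arc angle 35.31 r 0.0756 yaw-ang 0.93 nose z 0.0789 F [ 4.68 -2.36  5.36] M [-0.92 -1.54 -0.02] j7 -0.94
to start, tool axes [-0.0707  0.0736  0.0001]
```

Emit:
nudge_tcp(
  moves=[
    [[0,-0.0013,0.00002],[0,0,-0.0173],0],
    [[0,-0.0013,0.00002],[0,0,-0.0173],0],
    [[0,-0.0013,0.00002],[0,0,-0.0173],0],
    [[0,-0.0013,0.00002],[0,0,-0.0173],0],
    [[0,-0.0013,0.00002],[0,0,-0.0173],0],
    [[0,-0.0013,0.00002],[0,0,-0.0173],0],
    [[0,-0.0013,0.00002],[0,0,-0.0173],0],
    [[0,-0.0013,0.00002],[0,0,-0.0173],0],
    [[0,-0.0013,0.00002],[0,0,-0.0173],0],
    [[0,-0.0013,0.00002],[0,0,-0.0173],0],
  ],
  quiet=true,
)

```text
ok
```

```bash
python3 st.py
```

```text
t 21.3 pos [0.6096 0.035  0.1627] yaw 66.96 pitch -0.07 roll 179.86 | arc angle 45.23 r 0.0757 yaw-ang 0.93 nose z 0.0787 F [ 6.09 -2.15  4.63] M [-0.67 -1.82 -0.02] j7 -0.79
to start, tool axes [-0.0838  0.0733  0.0001]
```

Emit:
nudge_tcp(
  moves=[
    [[0,-0.0013,0.00002],[0,0,-0.0173],0],
    [[0,-0.0013,0.00002],[0,0,-0.0173],0],
    [[0,-0.0013,0.00002],[0,0,-0.0173],0],
    [[0,-0.0013,0.00002],[0,0,-0.0173],0],
    [[0,-0.0013,0.00002],[0,0,-0.0173],0],
    [[0,-0.0013,0.00004],[0,0,-0.0173],0],
    [[0,0,0.0001],[0,0,0],0],
    [[0,0,0],[0,0,0],0],
  ],
  quiet=true,
)

```text
ok
```

```bash
python3 st.py
```

```text
t 22.1 pos [0.602  0.038  0.1625] yaw 72.87 pitch -0.06 roll 179.89 | arc angle 51.37 r 0.0758 yaw-ang 0.70 nose z 0.0785 F [ 2.85 -0.78  8.77] M [-0.41 -0.9   0.08] j7 -0.7
to start, tool axes [-0.0915  0.0724  0.0001]
```

```bash
python3 snap.py w4; python3 - <<'E'
import cv2
cv2.imwrite("pics/w4c.png",cv2.resize(cv2.imread("pics/w4.png")[40:330],(800,453)))
E
```

```text
22.1 [0.602  0.038  0.1625] [ 0.3   0.42 -0.6   1.79  0.27  1.01 -0.7 ] [ 7.2870e+01 -6.0000e-02  1.7989e+02]
```

View pics/w4c.png

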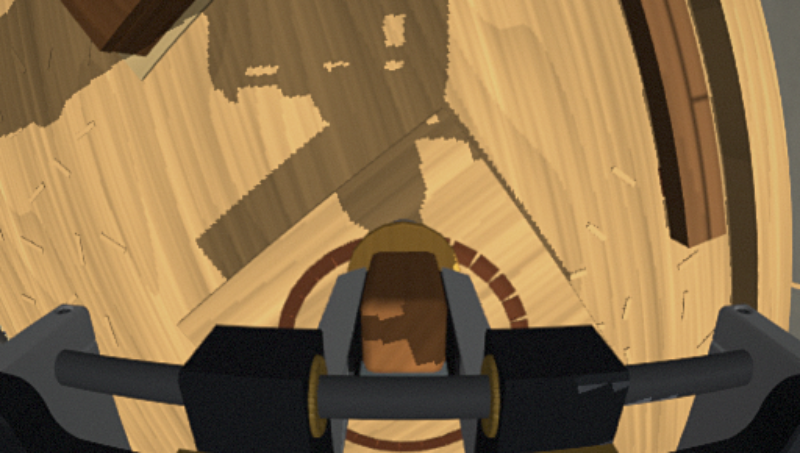

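The view shows the nose on the last block and the flush ring. The visible blocks, at about (455–525, 245–325) in the crop, show no raised sides. The nose height also followed the board line all along the row. Now I'll lift and go back over the stand.

Emit:
nudge_tcp(
  moves=[
    [[0,0,-0.01],[0,0,0],0],
    [[0,0,-0.02],[0,0,0],0],
    [[0,0,-0.0255],[0,0,0.149],0],
    [[0,0,0],[0,0,0.149],0],
    [[0,0,0],[0,0,0.149],0],
    [[0,0,0],[0,0,0.149],0],
    [[0,0,0],[0,0,0.149],0],
    [[0,0,0],[0,0,0.149],0],
    [[0,0,0],[0,0,0.149],0],
    [[0,0,0],[0,0,0.149],0],
    [[-0.0082,-0.0176,0],[0,0,0],0],
    [[-0.0164,-0.0352,0],[0,0,0],0],
    [[-0.0164,-0.0352,0],[0,0,0],0],
    [[-0.0164,-0.0352,0],[0,0,0],0],
    [[-0.0164,-0.0352,0],[0,0,0],0],
    [[-0.0164,-0.0352,0],[0,0,0],0],
    [[-0.0164,-0.0352,0],[0,0,0],0],
    [[-0.0082,-0.0176,0],[0,0,0],0],
    [[0,0,0],[0,0,0],0],
    [[0,0,0],[0,0,0],0],
  ],
  quiet=true,
)

```text
ok
```

```bash
python3 st.py; python3 snap.py w5; python3 - <<'E'
from h import *
from station import arm
o=arm.get_obs();q=R.from_quat(o["ee_rot"]);print(q.inv().apply([.4678,.2745,.218]-o["ee_pos"]).round(4))
im=cv2.imread("pics/w5.png")[140:300,200:320];im3=cv2.imread("pics/w3.png")[140:300,200:320]
cv2.imwrite("pics/w5c.png",cv2.resize(cv2.hconcat([im3,im]),(780,520),interpolation=2))
E
```

```text
t 24.15 pos [0.4666 0.2742 0.2173] yaw 4.62 pitch 0.04 roll 179.98 | arc angle 89.18 r 0.3282 yaw-ang -105.36 nose z 0.1333 F [ 0.41 -0.76 -3.26] M [-0.03 -0.03  0.02] j7 -2.27
to start, tool axes [0.1492 0.3582 0.    ]
24.15 [0.4666 0.2742 0.2173] [-0.19  0.25 -0.54  1.87  0.15  1.06 -2.27] [4.6200e+00 4.0000e-02 1.7998e+02]
[ 0.0008 -0.0008 -0.0008]
```

View pics/w5c.png

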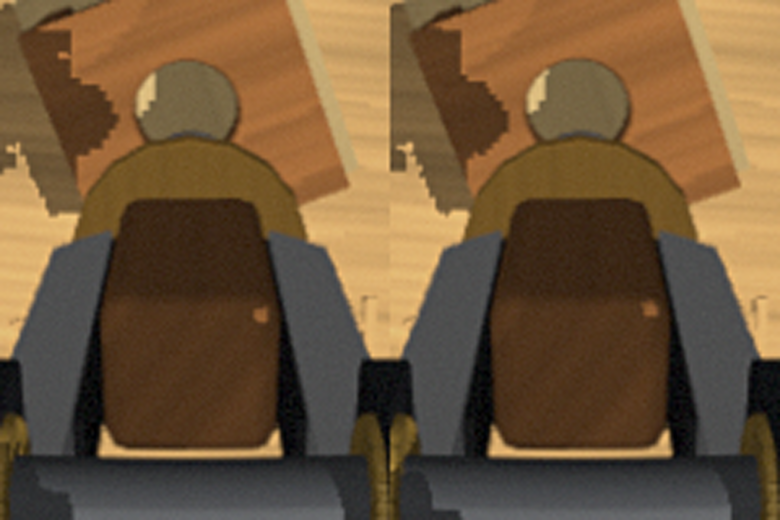

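The grip is unchanged: the after and before crops match, with the hole at the same spot. Lowering now.

Emit:
nudge_tcp(
  moves=[
    [[0.0008,-0.0008,0],[0,0,0],0],
    [[0,0,0.02],[0,0,0],0],
    [[0,0,0.03],[0,0,0],0],
    [[0,0,0.02],[0,0,0],0],
    [[0,0,0.015],[0,0,0],0],
    [[0,0,0.015],[0,0,0],0],
    [[0,0,0.015],[0,0,0],0],
    [[0,0,0.008],[0,0,0],0],
    [[0,0,0.003],[0,0,0],0],
    [[0,0,0],[0,0,0],0],
    [[0,0,0],[0,0,0],0],
  ],
)

```text
time_s: 25.3
ee_pos: [0.4681, 0.2754, 0.0918]
ee_rot: [0.999, 0.04, 0.0, -0.0]
wrist_force: [0.2, -0.4, -2.7]
width: 0.299
grasp_force: 30.0
```

```bash
python3 st.py
```

```text
t 25.3 pos [0.4681 0.2754 0.0918] yaw 4.56 pitch -0.04 roll -179.98 | arc angle 88.87 r 0.3288 yaw-ang -105.11 nose z 0.0078 F [ 0.18 -0.42 -2.72] M [ 0.01 -0.01 -0.  ] j7 -2.38
to start, tool axes [ 0.148   0.3591 -0.    ]
```

Emit:
nudge_tcp(
  moves=[
    [[0,0.0009,0.001],[0,0,0],0],
    [[0,0,0.0008],[0,0,0],0],
    [[0,0,0.0005],[0,0,0],0],
    [[0,0,0],[0,0,0],0],
    [[0,0,0],[0,0,0],0],
  ],
  quiet=true,
)

```text
ok
```

```bash
python3 st.py
```

```text
t 25.8 pos [0.468  0.2742 0.0891] yaw 4.56 pitch -0.01 roll -179.99 | arc angle 88.96 r 0.3277 yaw-ang -105.20 nose z 0.0051 F [ 0.28 -0.72 -1.16] M [-0.08 -0.04 -0.01] j7 -2.38
to start, tool axes [ 0.1483  0.3579 -0.    ]
```

Emit:
nudge_tcp(
  moves=[
    [[0,0,0.0004],[0,0,0],0],
    [[0,0,0],[0,0,0],0],
  ],
  quiet=true,
)

```text
ok
```

```bash
python3 st.py
```

```text
t 26.0 pos [0.468  0.2742 0.089 ] yaw 4.56 pitch -0.03 roll 180.00 | arc angle 88.95 r 0.3277 yaw-ang -105.20 nose z 0.0050 F [-1.98 -1.54  7.7 ] M [-0.59  0.58  0.01] j7 -2.38
to start, tool axes [1.483e-01 3.579e-01 1.000e-04]
```

Emit:
nudge_tcp(
  moves=[
    [[0,0,-0.0006],[0,0,0],0],
    [[0,0,0],[0,0,0],0],
    [[0,0,0],[0,0,0],1],
    [[0,0,0],[0,0,0],1],
    [[0,0,0],[0,0,0],1],
    [[0,0,0],[0,0,0],1],
    [[0,0,0],[0,0,0],1],
    [[0,0,0],[0,0,0],1],
    [[0,0,0],[0,0,0],1],
    [[0,0,0],[0,0,0],1],
    [[0,0,0],[0,0,0],1],
    [[0,0,0],[0,0,0],1],
  ],
)

```text
time_s: 27.2
ee_pos: [0.4679, 0.2742, 0.0891]
ee_rot: [0.999, 0.04, 0.0, -0.0]
wrist_force: [0.8, 0.5, 0.1]
width: 1.003
grasp_force: 0.0
```

Emit:
nudge_tcp(
  moves=[
    [[0,0,-0.01],[0,0,0],1],
    [[0,0,-0.02],[0,0,0],1],
    [[0,0,-0.03],[0,0,0],1],
    [[0,0,-0.03],[0,0,0],1],
    [[0,0,-0.03],[0,0,0],1],
    [[0,0,-0.01],[0,0,0],1],
    [[-0.02,0.025,0],[0,0,-0.126],1],
    [[-0.02,0.03,0],[0,0,-0.126],1],
    [[0,0,0],[0,0,0],1],
    [[0,0,0],[0,0,0],1],
  ],
)

```text
time_s: 28.2
ee_pos: [0.4365, 0.2136, 0.2194]
ee_rot: [0.986, 0.164, 0.0, 0.0]
wrist_force: [-0.2, -0.1, -0.6]
width: 1.001
grasp_force: 0.0
```

```bash
python3 snap.py w6; python3 - <<'E'
from h import *
import pickle
from station import arm
from scipy.optimize import least_squares
for n,b in(("w2",(185,95,70,65)),("w6",None)):
    o,p=pickle.load(open(n+".pkl","rb"));im=cv2.imread(f"pics/{n}.png")
    u,v=map(int,proj(p,[.4686,.2746,.072],1));x,y=u-36,v-36;h=cv2.cvtColor(im[y:y+72,x:x+72],cv2.COLOR_BGR2HSV)
    m=((h[...,0]>=19)&(h[...,0]<=32)&(h[...,1]>110)&(h[...,2]>110)).astype(np.uint8)
    k,l,st,_=cv2.connectedComponentsWithStats(m);i=1+np.argmax(st[1:,4])
    ct=cv2.convexHull(max(cv2.findContours((l==i).astype(np.uint8),0,1)[0],key=cv2.contourArea))[:,0]
    P=np.array([plane(p,(a+x,b+y),.072,1)[:2] for a,b in ct])
    f=least_squares(lambda s:np.hypot(*(P-s[:2]).T)-s[2],[.47,.273,.025],loss="soft_l1",f_scale=.0005);print(n,st[i],"ferrule",f.x.round(4))
# top view before/after around stand and mug, hammer, screwdriver
a=cv2.imread("pics/top0.png");b=arm.get_image("top");cv2.imwrite("pics/top1.png",b)
for nm,(x,y,w,h) in dict(stand=(140,218,30,28),mug=(334,225,42,42),driver=(346,155,54,60),hammer=(86,155,90,70),board=(235,155,62,70)).items():
    d=cv2.absdiff(a,b)[y:y+h,x:x+w].max(2);print(nm,"changed px",int((d>40).sum()),"of",w*h)
E
```

```text
28.2 [0.4365 0.2136 0.2194] [-0.06  0.15 -0.57  1.98  0.09  1.03 -1.92] [ 1.8880e+01 -3.0000e-02  1.7998e+02]
w2 [ 21  14  39  44 327] ferrule [0.4689 0.2749 0.0239]
w6 [ 22  14  38  41 297] ferrule [0.4692 0.2736 0.0238]
stand changed px 329 of 840
mug changed px 0 of 1764
driver changed px 0 of 3240
hammer changed px 453 of 6300
board changed px 18 of 4340
```

```bash
python3 - <<'E'
from h import *
import pickle
c=np.array([.5788,-.0342]);b=-.0165;yw=np.radians(20.8)
for n in("w2","w6"):
    o,p=pickle.load(open(n+".pkl","rb"));im=cv2.imread(f"pics/{n}.png").astype(float);row=[]
    for th in np.arange(-50,51,12.5):
        E=[]
        for da in(-3,-1.5,0,1.5,3):
            a=yw+np.radians(th+da);rr=np.arange(.058,.096,.0003);g=[]
            for r in rr:
                z=.0813+b*r*np.sin(np.radians(th+da));u,v=proj(p,[c[0]+r*np.cos(a),c[1]+r*np.sin(a),z],1)
                g.append(cv2.getRectSubPix(im[...,1].astype(np.float32),(1,1),(u,v))[0,0] if 0<u<510 and 0<v<383 else 150)
            d=np.array(g)<75
            if d.any(): E.append((rr[d].min(),rr[d].max()))
        row.append(tuple((np.median(E,axis=0)*1e3).round(1)) if E else None)
    print(n,[(float(r[0]),float(r[1])) if r else None for r in row])
E
```

```text
w2 [None, (68.8, 81.1), (68.8, 81.7), (69.1, 81.4), (69.4, 80.8), (69.4, 80.5), (68.8, 80.8), (68.8, 80.8), (68.2, 81.1)]
w6 [(70.0, 79.3), (69.7, 79.6), (69.7, 79.6), (69.7, 79.9), (69.7, 79.9), (70.0, 79.9), (70.0, 80.2), (70.3, 79.9), (70.3, 80.2)]
```

The blocks' edges now show one uniform band with no side faces, where they showed wider before. All nine are flush, so I'm handing in.

```bash
python3 -c "
from station import arm
print(arm.job_done())"
```

```text
the job is handed in; nothing more can be done
None
```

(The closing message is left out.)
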